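# Put the doming punches back in their fitted tray

### The job

Put the three doming punches lying loose in the sweep tray back into the fitted wooden tray: lay each one, without dropping it, all the way down in the recess of its own length, ball heads at the end away from the brass keeper bar. Then slide the keeper fully home over the shanks so that the set is locked in; leave the other tools where they lie.

Things in the scene. Friction and masses are not known exactly. Their poses are not given: they have to be found in the camera images.
- punch_tray: Fixed fitted tray of wood, its recesses floored with grey felt, 26 mm high. Origin: on its underside below the middle of the finger channel; x along the recesses to the end for the ball heads (-86 to +66 mm), y across (+-88 mm), z up. Recesses centred on x = 0: short at y = +50, medium 0, long -50 mm. Keeper guide rails 36 mm high run along both sides (|y| 72 to 86 mm) from x = -82 to -19 mm.
- punch_short: The short doming punch: octagonal blackened steel shank, 14 mm across flats, with a bright steel ball of 14 mm at one end behind a thinner neck; 66 mm long over all, lying flat. Origin: on the underside at the middle of its length; x points to the ball, z up. The three look alike but for size. It balances within 6 mm of its middle.
- punch_medium: The medium doming punch: octagonal blackened steel shank, 17 mm across flats, with a bright steel ball of 17 mm at one end behind a thinner neck; 82 mm long over all, lying flat. Origin: on the underside at the middle of its length; x points to the ball, z up. The three look alike but for size. It balances within 6 mm of its middle.
- punch_long: The long doming punch: octagonal blackened steel shank, 20 mm across flats, with a bright steel ball of 20 mm at one end behind a thinner neck; 98 mm long over all, lying flat. Origin: on the underside at the middle of its length; x points to the ball, z up. The three look alike but for size. It balances within 6 mm of its middle.
- punch_short_ball (a point): Centre of the short punch's ball, 26 mm from its origin along x, 7 mm up.
- punch_medium_ball (a point): Centre of the medium punch's ball, 32.5 mm from its origin along x, 8.5 mm up.
- punch_long_ball (a point): Centre of the long punch's ball, 39 mm from its origin along x, 10 mm up.
- row_short (a point): Floor of the short recess (74 x 19 mm, 4 mm bevelled mouth), middle of its length, 13 mm above the tray's underside; the short punch's origin belongs here; axes as punch_tray. Here a 36 mm wide finger channel crosses all recesses (floor 5 mm above the tray's underside): room for fingers opened about 10 mm a side, neighbours are 50 mm away.
- row_medium (a point): Floor of the medium recess (90 x 22 mm, 4 mm bevelled mouth), middle of its length, 10 mm above the tray's underside; the medium punch's origin belongs here; axes as punch_tray. Here a 36 mm wide finger channel crosses all recesses (floor 5 mm above the tray's underside): room for fingers opened about 10 mm a side, neighbours are 50 mm away.
- row_long (a point): Floor of the long recess (106 x 25 mm, 4 mm bevelled mouth), middle of its length, 7 mm above the tray's underside; the long punch's origin belongs here; axes as punch_tray. Here a 36 mm wide finger channel crosses all recesses (floor 5 mm above the tray's underside): room for fingers opened about 10 mm a side, neighbours are 50 mm away.
- row_short_ball (a point): Where the centre of the short punch's ball belongs, 26 mm from row_short along the tray's x.
- row_medium_ball (a point): Where the centre of the medium punch's ball belongs, 32.5 mm from row_medium along the tray's x.
- row_long_ball (a point): Where the centre of the long punch's ball belongs, 39 mm from row_long along the tray's x.
- keeper (a joint): Slide of the brass keeper bar (24 mm wide, across the tray, 29 to 33 mm above its underside) along the tray's x, in m: 0 = parked at the near end, clear of the recesses; 0.036 = home against its stop, across all three shanks. Moves at about 2 N; a punch that stands proud blocks it.
- keeper_knob (a point): Upright knurled brass knob in the middle of the keeper, 15 mm across, from 33 to 55 mm above the tray's underside; this point 47 mm above the tray's underside. It moves with the keeper: at tray x = -68 mm parked, -32 mm home, y = 0.
- bench_block: Bystander: square steel bench block, 75 x 75 x 22 mm. Origin under its middle.
- pliers_teal: Bystander: pliers with teal handles, 36 x 149 x 12 mm, lying flat. Origin under the middle, y along them.
- tweezers: Bystander: steel tweezers, 15 x 140 x 10 mm, lying flat. Origin under the middle, y along them.
Mind the look-alikes: they are no part of the job. Leave any green look-alike of the punch_short alone.

How it is judged:
By the outcome, as a careful person would: the job done as asked, in the order asked, and still so for the second after the job is handed in, with the robot touching nothing.
It also fails if it takes over 67 s, if anything falls off the work surface, if the arm or the gripper's body presses on something with over 40 N, if the wrist force passes 120 N, or if a joint passes its speed limit or range.

### The arm

A 7-joint arm with a two-finger parallel gripper is mounted at the origin on a cart in front of the work surface, level with it; the furniture and walls round the work are solid. World frame = base frame: x ahead of the robot, y to its left, z up, the work surface at z = 0. Lengths are in m, angles in rad, forces in N, time in s.
With the tool pointing down it reaches from about 0.4 to 0.85 m from the base axis. Payload 6.9 kg.
Tool frame: the origin (TCP) lies at the very end of the fingers, on their centre line; the grasp point (between the pads) lies 19 mm behind it (arm.grasp_offset is the distance from the TCP to the grasp point, in m); z points along the fingers, y is the line along which they close (so a half turn about z gives the same grasp; the last joint's range is limited). The gripper opens to 85 mm and grips with 20 to 120 N. Pads are 22 mm wide; open, the fingers measure 114 mm over their backs; the gripper's body (76 mm by 85 mm) begins 54 mm behind the grasp point. The pads swing forward as they close: fully open they stand 13 mm farther back than shut.
Start: joints at [1.238, 0.507, -0.238, 1.5, 0.126, 1.149, -0.155], TCP at [0.265, -0.566, 0.231] pointing down, gripper open.
Joint ranges: [-3.08, 3.08], [-0.24, 2.05], [-1.43, 1.35], [0, 2.5], [-1.52, 4.66], [0.17, 1.96], [-2.89, 2.89]. Speed limits (rad/s): [2.39, 2.39, 3.14, 3.14, 3.14, 3.14, 3.14].

### API

Orientations are given as a 3x3 rotation matrix whose columns are the frame's x, y, z axes.
In Python, from bench import arm gives the robot as it stands.
- The arm moves only by the shell command python3 -m pendant 'ROWS'. ROWS is JSON, one flat list of numbers, 5 for each row, row after row: the closure, from 0 (fully open) to 1 (shut), then the shift along the world's x, y, z normalised to -1 to 1, where 1 is 10 cm, then the turn about the world's z normalised to -1 to 1, where 1 is 180 degrees. In form: [gripper, tx, ty, tz, turn, gripper, tx, ty, tz, turn, ...]. A call has 1 to 12 rows; each row is the pose to reach, as a shift and turn from the pose commanded when the call began, turning the shorter way round; what a row does not reach only later rows make up. A row lasts 1/10 s, in which the tool goes at most 50 mm and 8.59 degrees, less where a joint would pass 70% of its speed; a pose out of reach is approached as far as the arm can. A call with a number of a shift or a turn outside -1 to 1 is refused whole. A call with a gripper value outside its range is refused whole. The fingers move at their own pace and stop on an object; the grip force is fixed at half the most. Time passes only in rows, so rows that repeat a pose let the fingers close. It gives the time, the measured TCP pose, the force, the opening and the grip force at its end, in the units of the state.
- arm.sense(): the state, without advancing time (a new reading comes with each control period).
- arm.get_image(name): name is "scene" or "top"; returns the picture (480x640x3 uint8, blue, green, red); there is no depth.
- arm.camera_model(name): a dict with "camera_matrix" (3x3 intrinsics, pixels), "D" ([k1, k2, p1, p2, k3] as OpenCV has them; the pictures are not rectified), "eye" and "attitude" of the camera in the world. Camera axes: x right, y down, z forward; pixel columns grow to the right and rows downward; lengths in m; the calibration is good to about 2 mm. A picture is of the moment at which its call begins. camera_model takes no time and is no camera call.
- arm.sign_off(): hands the job in; it is judged then, once.
Trained networks look in the newest picture that a camera, given by its name, has taken for a name from the list of things; names that differ only in an ending like _2 or _b are one class to them, and where a whole thing is asked for, a point or a joint stands for the part that bears it (a point fixed in the world has none). Each returns a list of dicts, best first, with "conf" (0 to 1); they miss things now and then, are a little off and sometimes report something else, mostly with a low value. They report only what shows in the picture. A call takes as long as a camera call. They do not tell look-alikes from the thing itself.
- arm.regions_of(camera, label): "pixels" (480x640 bool, what is visible of it) and "xy" ([column, row] in pixels, amid what is visible of it).
The state is a dict: "t": time; "qpos": joint angles; "dq": joint speeds; "effort": joint torques, N m; "tool_pos": TCP position; "orientation": TCP orientation; "ft_force": force on the tool from outside, world axes, zero at the start; "torque": the same for the moment, N m; "opening": opening from 0.0 (shut) to 1.0 (fully open); "grasp_force": force on a finger pad.
Only numpy, scipy, OpenCV 4.12 (cv2) and the standard library are available. Lean on these libraries where they do the work, as an engineer would, in place of code of your own. Each camera call takes 0.05 s, during which the arm holds its last target. There are 200 camera calls.

## Working session

There is one attempt and no reset: what is moved stays moved. The work goes in short steps, Python scripts to look and compute and a shell command to move; the robot and the scene stay as the last step left them, time stands still between calls to the robot, and variables do not carry over. Pictures are saved under pics/ and viewed, at most 10 in all, crops included, and the job is handed in when it is done.

```bash
mkdir -p pics; ls
python3 - <<'E'
from bench import arm
import cv2
for n in("top","scene"):
    cv2.imwrite(f"pics/{n}0.png",arm.get_image(n)); m=arm.camera_model(n); print(n,m)
s=arm.sense(); print(s["t"],s["tool_pos"],s["orientation"],s["opening"])
E
```

```text
pics
top {'camera_matrix': array([[460.37727233,   0.        , 326.24153587],
       [  0.        , 460.37727233, 240.41194141],
       [  0.        ,   0.        ,   1.        ]]), 'D': array([0.02349346, 0.        , 0.        , 0.        , 0.        ]), 'eye': array([0.42879381, 0.08181723, 0.92193438]), 'attitude': array([[ 2.67084433e-02, -9.94269459e-01,  1.03512810e-01],
       [-9.99638174e-01, -2.68952418e-02, -4.09012735e-04],
       [ 3.19067091e-03, -1.03464432e-01, -9.94628036e-01]])}
scene {'camera_matrix': array([[522.0153579 ,   0.        , 322.81353221],
       [  0.        , 522.0153579 , 231.98421794],
       [  0.        ,   0.        ,   1.        ]]), 'D': array([-0.05057769,  0.        ,  0.        ,  0.        ,  0.        ]), 'eye': array([0.11478871, 0.72215827, 0.54331642]), 'attitude': array([[-0.85045461, -0.27694917,  0.44724278],
       [-0.5260404 ,  0.45242945, -0.7201313 ],
       [-0.00290604, -0.84770676, -0.53045717]])}
0.1 [ 0.26469211 -0.5657082   0.23052584] [[ 9.05704992e-01  4.23907972e-01 -7.06176972e-04]
 [ 4.23908557e-01 -9.05703909e-01  1.40172939e-03]
 [-4.53829793e-05 -1.56890777e-03 -9.99998768e-01]] 1.0011723190036164
```

View pics/top0.png

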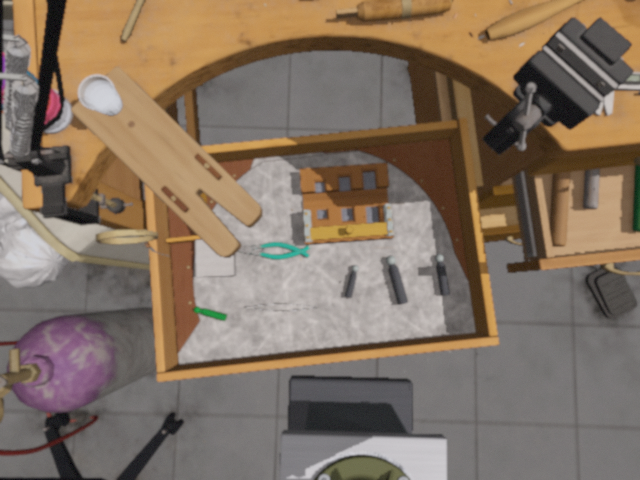

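View pics/scene0.png

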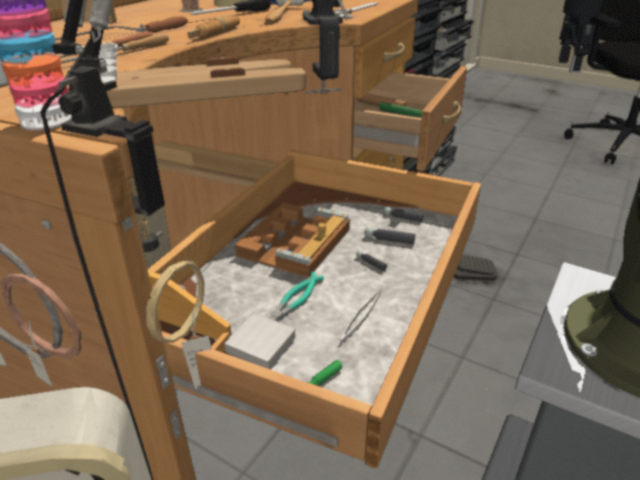

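The top picture shows the tray at about (345,203), with the keeper at (347,231) on its robot side. Candidates for the punches are the dark ones at (349,281), (397,281) and (442,273), which look like short, long and medium. The green look-alike at (210,313) is to be left alone. I'll measure next.

```bash
cat > h.py <<'E'
import numpy as np, cv2
from bench import arm
def cam(n):
    m=arm.camera_model(n); return m["camera_matrix"],m["D"],np.array(m["eye"]),np.array(m["attitude"])
def back(n,px,z):
    K,D,e,R=cam(n); p=cv2.undistortPoints(np.array(px,float).reshape(-1,1,2),K,D).reshape(-1,2)
    d=np.c_[p,np.ones(len(p))]@R.T; return e+d*((z-e[2])/d[:,2])[:,None]
def proj(n,P):
    K,D,e,R=cam(n); return cv2.projectPoints((np.atleast_2d(P)-e)@R,np.zeros(3),np.zeros(3),K,D)[0].reshape(-1,2)
def rect(n,mask,z):
    v,u=np.nonzero(mask); P=back(n,np.c_[u,v],z)[:,:2]
    (c,(w,h),a)=cv2.minAreaRect((P*1000).astype(np.float32))
    C=np.cov(P.T); l,V=np.linalg.eigh(C); 
    return P.mean(0),np.array(c)/1000,sorted([round(w),round(h)]),np.degrees(np.arctan2(V[1,1],V[0,1]))
E
python3 - <<'E'
from h import *
np.set_printoptions(precision=4,suppress=True)
im=arm.get_image("top"); arm.get_image("scene")
vis=cv2.resize(im[150:330,290:480],None,fx=4,fy=4,interpolation=cv2.INTER_CUBIC)[:600*2]
cv2.imwrite("pics/crop0.png",cv2.resize(im[155:305,290:480],None,fx=4,fy=4,interpolation=cv2.INTER_CUBIC))
for n in("top","scene"):
  for l,z in(("punch_short",.007),("punch_medium",.0085),("punch_long",.01),("punch_tray",.026),("keeper",.033),("keeper_knob",.055),("punch_short_ball",.007)):
    for r in arm.regions_of(n,l)[:4]:
        m=r["pixels"]; print(n,l,round(r["conf"],2),np.array(r["xy"]).round(1),m.sum(),*(rect(n,m,z) if m.sum()>5 else ""))
E
```

```text
top punch_short 0.76 [353.1 283. ] 246 [0.4415 0.0293] [0.4437 0.0278] [17, 66] 166.73419256074456
top punch_medium 0.72 [442.7 276.3] 360 [ 0.46   -0.1486] [ 0.4627 -0.1483] [19, 81] -170.28390973649564
top punch_long 0.77 [398.4 282.4] 473 [ 0.4471 -0.0591] [ 0.4497 -0.0576] [23, 94] -163.10244043951883
top punch_tray 0.7 [346.3 201.7] 6863 [0.5963 0.0442] [0.5972 0.0446] [157, 179] 96.35006177271299
top punch_tray 0.23 [440.3 276.8] 370 [ 0.4577 -0.1444] [ 0.4608 -0.1446] [20, 79] -171.20217098706684
top punch_tray 0.22 [254.3 305.6] 16 [0.3894 0.2193] [0.3894 0.2199] [4, 10] 91.09456697460833
top keeper 0.84 [348.1 228.6] 917 [0.5412 0.0391] [0.5413 0.0385] [24, 147] 95.6254166629948
top keeper_knob 0.9 [350.2 229.7] 947 [0.5388 0.0392] [0.5387 0.0393] [24, 147] 95.78588190399105
top punch_short_ball 0.79 [352.5 282.9] 222 [0.4431 0.0287] [0.4448 0.0286] [14, 65] 168.25977179838375
top punch_short_ball 0.68 [212.4 312.3] 287 [0.3741 0.3042] [0.3752 0.3057] [18, 70] 74.9642309773802
scene punch_short 0.72 [393.6 235. ] 543 [ 0.4514 -0.0648] [ 0.4542 -0.064 ] [43, 99] -165.32030055
[... 431 characters left out ...]
long 0.57 [389.  230.1] 529 [ 0.4497 -0.0605] [ 0.4519 -0.0596] [40, 98] -164.30169254174615
scene punch_long 0.49 [374.5 261.8] 211 [0.4423 0.032 ] [0.4433 0.0317] [19, 66] 166.58088125447725
scene punch_tray 0.82 [289.4 236.2] 5321 [0.5866 0.065 ] [0.5918 0.0522] [169, 219] 97.18285918761269
scene keeper 0.92 [321.2 232.6] 626 [0.543  0.0385] [0.5465 0.036 ] [34, 147] 96.5795310815014
scene keeper_knob 0.69 [321.1 234.4] 659 [0.5241 0.071 ] [0.5254 0.0659] [33, 141] 97.2035016051964
scene punch_short_ball 0.71 [327.5 375.7] 353 [0.3738 0.2989] [0.3735 0.2975] [18, 55] 76.92764106211081
scene punch_short_ball 0.52 [375.4 260.8] 234 [0.4422 0.0286] [0.4446 0.0265] [22, 69] 164.68958842114088
```

View pics/crop0.png

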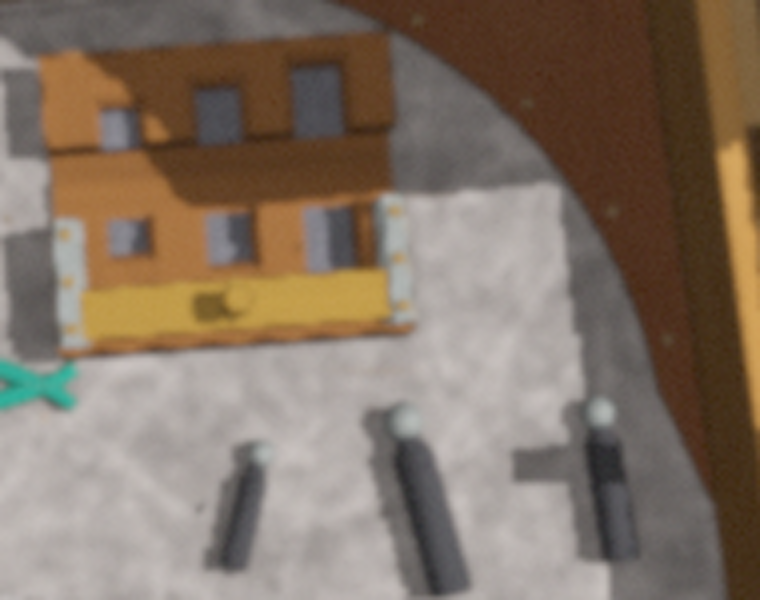

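Balls point away from the robot on all three dark punches: short at crop (258,452), long (405,420), medium (600,410). The tray recesses are small to large from left to right, and the keeper is parked on the near side. The lengths 66/81/94 mm match the choice. I'll refine the poses and check the walls and the overhead plank.

```bash
cat > fit.py <<'E'
from h import *
from scipy.optimize import minimize
S=4
def render(n,hulls,off,sh):
    c=np.zeros(sh,np.uint8)
    for H in hulls:
        p=((proj(n,H)-off+.5)*S).astype(np.float32); cv2.fillConvexPoly(c,cv2.convexHull(np.round(p).astype(np.int32)),1)
    return c
def punch(L,d):
    t=np.linspace(0,2*np.pi,16); r=d/2
    ring=lambda x,rr:np.c_[np.full(16,x),rr*np.cos(t),r+rr*np.sin(t)]
    return [np.vstack([ring(-L/2,r),ring(L/2-r-.7*r,r),ring(L/2-.3*r,.7*r),ring(L/2-r,r),ring(L/2,.1*r)])]
def box(x0,x1,y0,y1,z0,z1): return np.array([[x,y,z] for x in(x0,x1) for y in(y0,y1) for z in(z0,z1)])
TR=[box(-.086,.066,-.088,.088,0,.026),box(-.082,-.019,.072,.086,0,.036),box(-.082,-.019,-.086,-.072,0,.036)]
KE=[box(-.080,-.056,-.0715,.0715,.029,.033)]
def place(H,q):
    c,s=np.cos(q[2]),np.sin(q[2]); R=np.array([[c,-s,0],[s,c,0],[0,0,1]]); return [h@R.T+[q[0],q[1],0] for h in H]
def fit(obs,H,q0):
    D=[]
    for n,m in obs:
        v,u=np.nonzero(m); off=np.array([u.min()-15,v.min()-15]); w,h=u.max()-off[0]+15,v.max()-off[1]+15
        mm=m[off[1]:off[1]+h,off[0]:off[0]+w].astype(np.uint8); D.append((n,off,cv2.resize(mm,None,fx=S,fy=S,interpolation=cv2.INTER_NEAREST)))
    def cost(q):
        t=0
        for n,off,m in D:
            r=render(n,place(H,q),off,m.shape); t+=1-(r&m).sum()/(r|m).sum()
        return t/len(D)
    q0=np.array(q0,float); sx=np.vstack([q0,*(q0+np.diag([.006,.006,.08]))])
    o=minimize(cost,q0,method="Nelder-Mead",options=dict(initial_simplex=sx,xatol=1e-4,fatol=1e-4)); return o.x,o.fun
def best(n,l,q,z):
    p=proj(n,[[q[0],q[1],z]])[0]
    c=[r for r in arm.regions_of(n,l) if r["pixels"].sum() and np.hypot(*(np.array(r["xy"])-p))<15]; return c[0]["pixels"] if c else None
E
python3 - <<'E'
from fit import *
for l,H,q,z in(("punch_short",punch(.066,.014),(.444,.028,-.23),.007),("punch_medium",punch(.082,.017),(.4627,-.148,.16),.0085),("punch_long",punch(.098,.02),(.45,-.058,.29),.01),("punch_tray",TR,(.608,.0457,.1),.02),("keeper",KE,(.608,.0457,.1),.03)):
    O=[]
    zc=z
    for n in("top","scene"):
        qq=(.541,.039) if l=="keeper" else q
        m=best(n,l,qq,zc)
        if m is not None:
            O.append((n,m)); x,f=fit(O[-1:],H,q); print(l,n,(x[:2]*1000).round(1),np.degrees(x[2]).round(1),round(f,3))
    x,f=fit(O,H,q); print(l,"both",(x[:2]*1000).round(1),np.degrees(x[2]).round(1),round(f,3))
def tri(a,b):
    A=np.zeros((3,3));y=np.zeros(3)
    for n,p in(("top",a),("scene",b)):
        e=cam(n)[2]; d=back(n,p,0)[0]-e; d/=np.linalg.norm(d); M=np.eye(3)-np.outer(d,d); A+=M;y+=M@e
    return np.linalg.solve(A,y).round(3)
print("plank",tri((255,218),(303,75)),"drawer corner near-right",tri((497,342),(481,184)),"inner",tri((478,333),(468,190)),"far right in",tri((460,124),(292,155)))
for n in("top","scene"):
  for l,z in(("pliers_teal",.012),("tweezers",.01)):
    r=arm.regions_of(n,l)[:1]
    if r: print(n,l,r[0]["conf"],rect(n,r[0]["pixels"],z))
E
```

```text
punch_short top [444.9  28.5] -12.4 0.138
punch_short scene [446.4  27.9] -13.8 0.112
punch_short both [445.4  28.6] -13.9 0.13
punch_medium top [ 463.4 -147.9] 9.7 0.115
punch_medium scene [ 464.1 -147.8] 7.5 0.117
punch_medium both [ 463.1 -147.8] 9.1 0.12
punch_long top [451.5 -57.5] 17.0 0.151
punch_long scene [453.2 -59.6] 16.6 0.083
punch_long both [452.5 -58.3] 16.4 0.139
punch_tray top [608.8  45.4] 5.9 0.027
punch_tray scene [611.1  43.5] 6.1 0.044
punch_tray both [609.6  44.9] 5.8 0.041
keeper top [609.4  46.7] 5.6 0.079
keeper scene [612.4  41.5] 6.4 0.109
keeper both [610.7  43.6] 6.2 0.138
plank [0.503 0.164 0.361] drawer corner near-right [ 0.339 -0.233  0.073] inner [ 0.354 -0.2    0.07 ] far right in [ 0.749 -0.168  0.066]
top pliers_teal 0.66 (array([ 0.44711487, -0.05872592]), array([ 0.44953793, -0.05848011]), [22, 94], np.float64(-163.27862294062498))
top tweezers 0.46 (array([0.38869664, 0.22234124]), array([0.38869659, 0.22234116]), [0, 6], np.float64(91.4616382310579))
scene pliers_teal 0.73 (array([0.44000396, 0.03452287]), array([0.44212466, 0.0336412 ]), [23, 67], np.float64(165.06257051283194))
scene tweezers 0.78 (array([0.38878966, 0.18739291]), array([0.38880264, 0.17477374]), [19, 134], np.float64(94.65748914987935))
```

```bash
p="python3 -m pendant"
$p '[0,0.37,1,0,-0.046,0,0.37,1,0,-0.046,0,0.37,1,0,-0.046]' >/dev/null
$p '[0,0.37,1,0,0,0,0.37,1,0,0,0,0.37,1,0,0]' >/dev/null
$p '[0,0.37,1,0,0,0,0.37,1,0,0,0,0.37,1,0,0]' 
$p '[0.4,0.37,1,0,0,0.4,0.37,1,0,0,0.4,0.37,1,0,0]' >/dev/null
$p '[0.4,0.39,1,-0.6,0,0.4,0.39,1,-0.6,0,0.4,0.39,1,-0.6,0,0.4,0.39,1,-0.6,0]'
python3 - <<'E'
from h import *
s=arm.sense(); print(s["t"],s["tool_pos"],s["orientation"],s["opening"],s["qpos"])
E
```

```text
t: 2.5
tool_pos: [0.3782, -0.2608, 0.2318]
orientation: [[0.955, 0.297, 0.002], [0.297, -0.955, 0.002], [0.002, -0.001, -1.0]]
ft_force: [1.0, -0.6, 0.7]
opening: 1.003
grasp_force: 0.0
t: 3.2
tool_pos: [0.4524, -0.0636, 0.17]
orientation: [[0.956, 0.294, -0.002], [0.294, -0.956, 0.002], [-0.001, -0.002, -1.0]]
ft_force: [0.7, -0.5, 0.6]
opening: 0.597
grasp_force: 0.0
3.2 [ 0.45241132 -0.06357471  0.170019  ] [[ 0.95574291  0.29419829 -0.00168704]
 [ 0.29420098 -0.95574215  0.0016536 ]
 [-0.00112589 -0.00207675 -0.99999721]] 0.5970927711315424 [ 0.37718792  0.33289109 -0.38643866  2.01161619  0.16566151  0.82862363
 -1.37485279]
```

```bash
p="python3 -m pendant"
$p '[0.4,0,0.05,-0.5,0,0.4,0,0.05,-1,0,0.4,0,0.05,-1,0,0.4,0,0.05,-1,0]'
$p '[0.4,0,0,-0.3,0,0.4,0,0,-0.5,0,0.4,0,0,-0.66,0,0.4,0,0,-0.66,0,0.4,0,0,-0.66,0]'
python3 - <<'E'
from h import *
im=arm.get_image("scene"); cv2.imwrite("pics/g1.png",cv2.resize(im[130:330,260:500],None,fx=3,fy=3,interpolation=cv2.INTER_CUBIC))
E
```

```text
t: 3.6
tool_pos: [0.4517, -0.0622, 0.0717]
orientation: [[0.958, 0.288, -0.002], [0.288, -0.958, -0.0], [-0.002, -0.0, -1.0]]
ft_force: [0.2, 0.3, -0.6]
opening: 0.598
grasp_force: 0.0
t: 4.1
tool_pos: [0.4534, -0.0618, 0.0074]
orientation: [[0.958, 0.288, 0.003], [0.288, -0.958, -0.001], [0.003, 0.002, -1.0]]
ft_force: [-0.3, 0.1, 0.3]
opening: 0.598
grasp_force: 0.0
```

View pics/g1.png

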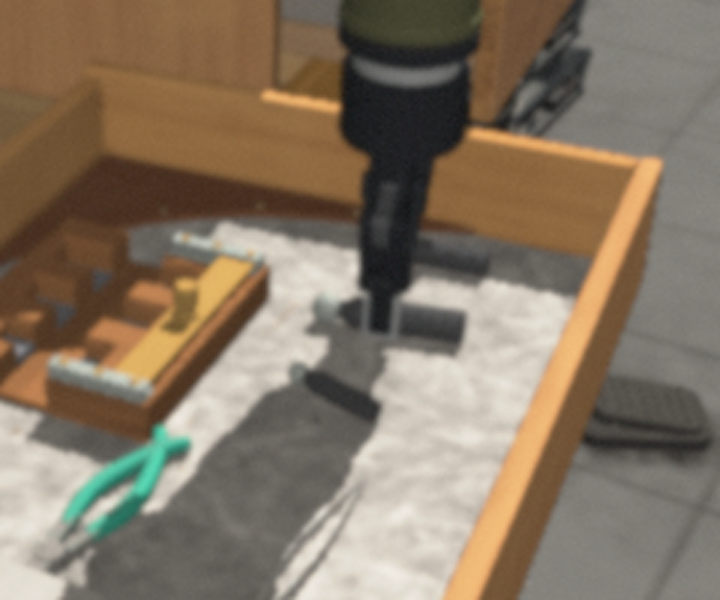

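The fingers straddle the long punch near its middle (crop 380,325), so I'll close and lift.

```bash
p="python3 -m pendant"
$p '[1,0,0,0,0,1,0,0,0,0,1,0,0,0,0,1,0,0,0,0,1,0,0,0,0,1,0,0,0,0,1,0,0,0,0,1,0,0,0,0]'
$p '[1,0,0,0.1,0,1,0,0,0.5,0,1,0,0,1,0,1,0,0,1,0,1,0,0,1,0]'
python3 - <<'E'
from h import *
im=arm.get_image("scene"); cv2.imwrite("pics/g2.png",cv2.resize(im[110:310,260:500],None,fx=3,fy=3,interpolation=cv2.INTER_CUBIC))
E
```

```text
t: 4.95
tool_pos: [0.4525, -0.0611, 0.0065]
orientation: [[0.957, 0.289, 0.002], [0.289, -0.957, -0.0], [0.002, 0.001, -1.0]]
ft_force: [-1.6, 0.3, 12.7]
opening: 0.21
grasp_force: 58.4
t: 5.45
tool_pos: [0.4524, -0.0614, 0.1065]
orientation: [[0.957, 0.288, 0.003], [0.288, -0.957, -0.001], [0.002, 0.001, -1.0]]
ft_force: [-0.5, -0.7, -1.9]
opening: 0.21
grasp_force: 59.7
```

View pics/g2.png

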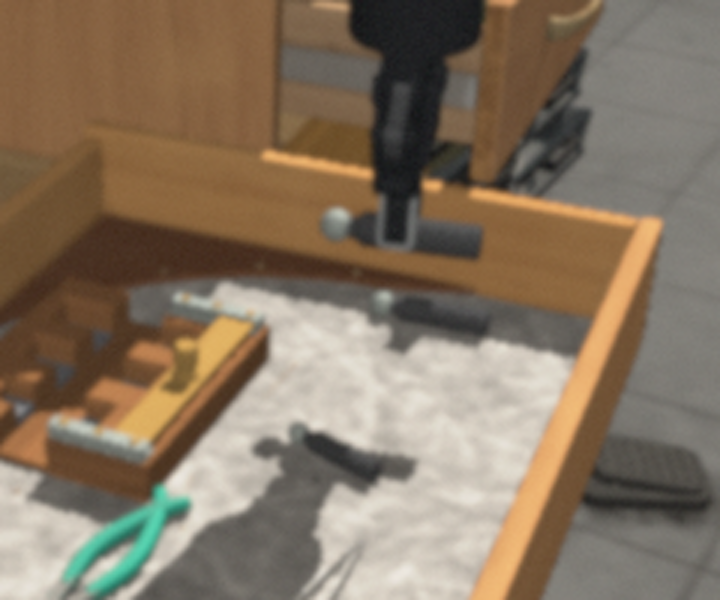

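The long punch is held level with its ball on the far side (crop 337,223). I'll carry it above its recess and check it there.

```bash
p="python3 -m pendant"
$p '[1,0.4,0.14,0,-0.015,1,0.81,0.28,0,-0.03,1,0.81,0.28,0,-0.03]' >/dev/null
$p '[1,0.4,0.14,0,-0.015,1,0.81,0.28,0,-0.0306,1,0.81,0.28,0,-0.0306,1,0.81,0.28,0,-0.0306,1,0.81,0.28,0,-0.0306]'
cat > held.py <<'E'
from fit import *
import sys
def held(l,L,d,z,tgt,n="scene"):
    "fit of the held punch at underside height z; prints deviation from tgt along tray x,y"
    im=arm.get_image(n); H=[h+[0,0,z] for h in punch(L,d)]
    m=best(n,l,tgt,z+d/2)
    if m is None: print("not seen",[(r["conf"],r["xy"]) for r in arm.regions_of(n,l)],proj(n,[[tgt[0],tgt[1],z]])); return
    x,f=fit([(n,m)],H,tgt); c,s=np.cos(tgt[2]),np.sin(tgt[2]); e=(x[:2]-tgt[:2])*1000
    print(l,n,"fit",x[:2].round(4),np.degrees(x[2]).round(1),"iou loss",round(f,3),"dev along/across",(c*e[0]+s*e[1]).round(1),(-s*e[0]+c*e[1]).round(1))
E
python3 - <<'E'
from held import *
s=arm.sense(); print(s["tool_pos"])
held("punch_long",.098,.02,s["tool_pos"][2]-.0065,np.array([.6146,-.0048,np.radians(5.9)]))
held("punch_long",.098,.02,s["tool_pos"][2]-.0065,np.array([.6146,-.0048,np.radians(5.9)]),"top")
E
```

```text
t: 6.3
tool_pos: [0.6119, -0.0056, 0.1037]
orientation: [[0.995, 0.103, -0.004], [0.103, -0.995, -0.001], [-0.004, 0.0, -1.0]]
ft_force: [-0.2, -0.2, -2.7]
opening: 0.208
grasp_force: 59.7
[ 0.61193069 -0.00564229  0.10365848]
punch_long scene fit [ 0.613  -0.0054] 5.9 iou loss 0.312 dev along/across -1.7 -0.4
not seen [(0.55, [379.7, 202.5]), (0.25, [253.0, 303.2])] [[375.02462207 187.15200092]]
```

```bash
p="python3 -m pendant"
$p '[1,0.02,0,-0.3,0,1,0.02,0,-0.6,0,1,0.02,0,-0.6,0,1,0.02,0,-0.6,0]'
$p '[1,0,0,-0.1,0,1,0,0,-0.15,0,1,0,0,-0.2,0,1,0,0,-0.25,0,1,0,0,-0.25,0]'
$p '[1,0,0,-0.02,0,1,0,0,-0.04,0,1,0,0,-0.04,0]'
```

```text
t: 6.95
tool_pos: [0.6157, -0.0052, 0.0456]
orientation: [[0.995, 0.103, -0.001], [0.103, -0.995, 0.0], [-0.001, -0.0, -1.0]]
ft_force: [0.5, 0.2, -1.1]
opening: 0.213
grasp_force: 59.6
t: 7.45
tool_pos: [0.6155, -0.0051, 0.0196]
orientation: [[0.995, 0.103, -0.001], [0.103, -0.995, -0.0], [-0.001, -0.0, -1.0]]
ft_force: [-0.7, -0.7, -3.0]
opening: 0.208
grasp_force: 59.7
t: 7.75
tool_pos: [0.6159, -0.0051, 0.0161]
orientation: [[0.995, 0.103, -0.0], [0.103, -0.995, -0.0], [-0.0, -0.0, -1.0]]
ft_force: [-0.7, 0.0, -1.3]
opening: 0.21
grasp_force: 59.7
```

```bash
p="python3 -m pendant"
$p '[1,0,0,-0.015,0,1,0,0,-0.015,0,1,0,0,-0.015,0]' | grep -E "tool_pos|ft_f"
$p '[1,0,0,-0.015,0,1,0,0,-0.015,0,1,0,0,-0.015,0]' | grep -E "tool_pos|ft_f"
```

```text
tool_pos: [0.6159, -0.0051, 0.0148]
ft_force: [0.2, -0.6, -1.9]
tool_pos: [0.6161, -0.005, 0.0136]
ft_force: [-0.5, -0.3, 1.9]
```

```bash
p="python3 -m pendant"
$p '[1,0,0,-0.007,0,1,0,0,-0.007,0]' | grep -E "tool_pos|ft_f"
$p '[0.7,0,0,0,0,0.6,0,0,0,0,0.58,0,0,0,0,0.58,0,0,0,0,0.58,0,0,0,0]' | grep -E "ft_f|open|grasp"
$p '[0.58,0,0,0.1,0,0.58,0,0,0.5,0,0.58,0,0,1,0,0.58,0,0,1,0]' | grep -E "ft_f|t:|tool"
```

```text
tool_pos: [0.6162, -0.005, 0.0136]
ft_force: [-3.7, 0.4, 8.3]
ft_force: [-0.2, 0.4, -0.1]
opening: 0.418
grasp_force: 0.0
t: 9.45
tool_pos: [0.62, -0.0045, 0.1199]
ft_force: [0.7, 0.9, 0.6]
```

```bash
p="python3 -m pendant"
$p '[0.58,-0.4,-0.36,0.2,0,0.55,-0.77,-0.72,0.2,0.017,0.55,-0.77,-0.72,0.2,0.017,0.55,-0.77,-0.72,0.2,0.017]' >/dev/null
$p '[0.55,-0.4,-0.36,0,0,0.55,-0.76,-0.7,0,0,0.55,-0.76,-0.7,0,0,0.55,-0.76,-0.7,0,0]'
python3 - <<'E'
from fit import *
im=arm.get_image("top"); cv2.imwrite("pics/t1.png",cv2.resize(im[150:310,280:490],None,fx=3,fy=3,interpolation=cv2.INTER_CUBIC))
m=best("top","punch_tray",(.6,.045),.02)
if m is not None: print(fit([("top",m)],TR,(.609,.045,.1)))
E
```

```text
t: 10.25
tool_pos: [0.4635, -0.1472, 0.1328]
orientation: [[0.988, 0.154, 0.001], [0.154, -0.988, 0.0], [0.001, -0.0, -1.0]]
ft_force: [0.9, 0.4, 0.7]
opening: 0.45
grasp_force: 0.0
(array([0.609, 0.045, 0.1  ]), np.float64(0.10609981515711642))
```

View pics/t1.png

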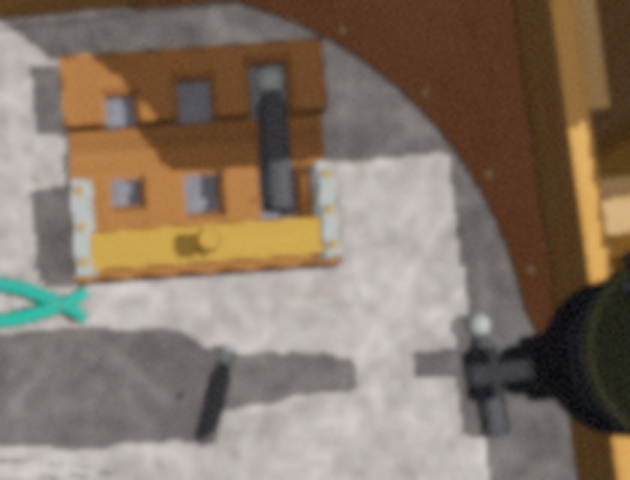

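The long punch lies in the right recess, ball at the far end (crop 270,78). The gripper is over the medium punch, so I'll descend while watching the force near the wall.

```bash
p="python3 -m pendant"
$p '[0.55,0,0,-0.4,0,0.55,0,0,-0.8,0,0.55,0,0,-1,0,0.55,0,0,-1,0,0.55,0,0,-1,0]' | grep -E "tool|ft"
$p '[0.55,0,0,-0.14,0,0.55,0,0,-0.14,0,0.55,0,0,-0.14,0]' | grep -E "tool|ft"
$p '[0.55,0,0,-0.12,0,0.55,0,0,-0.12,0,0.55,0,0,-0.12,0]' | grep -E "tool|ft"
```

```text
tool_pos: [0.4642, -0.1456, 0.0327]
ft_force: [-1.2, -0.2, 0.9]
tool_pos: [0.4639, -0.1469, 0.0197]
ft_force: [1.0, -0.0, -0.2]
tool_pos: [0.4633, -0.1471, 0.0074]
ft_force: [-1.0, 0.2, 1.6]
```

```bash
p="python3 -m pendant"
$p '[0.55,0,0,-0.015,0,1,0,0,-0.015,0,1,0,0,-0.015,0,1,0,0,-0.015,0,1,0,0,-0.015,0,1,0,0,-0.015,0,1,0,0,-0.015,0]'
$p '[1,0,0,0.1,0,1,0,0,0.5,0,1,0,0,1,0,1,0,0,1,0,1,0,0,1,0]' | grep -E "tool|ft|open|gras"
```

```text
t: 12.15
tool_pos: [0.4631, -0.1472, 0.0056]
orientation: [[0.988, 0.155, 0.001], [0.155, -0.988, -0.0], [0.001, 0.0, -1.0]]
ft_force: [-1.5, -0.5, 5.5]
opening: 0.18
grasp_force: 58.5
tool_pos: [0.4634, -0.1474, 0.1066]
ft_force: [-1.0, 0.9, -2.4]
opening: 0.178
grasp_force: 59.0
```

Run:
```python
from fit import *
for n in("top","scene"):
    arm.get_image(n); m=best(n,"punch_long",(.6146,-.0048),.017)
    if m is not None:
        x,f=fit([(n,m)],[h+[0,0,.007] for h in punch(.098,.02)],(.6146,-.0048,.103)); v,u=np.nonzero(m); print(n,x,f,m.sum(),rect(n,m,.02))
    else: print(n,[(r["conf"],r["xy"]) for r in arm.regions_of(n,"punch_long")])
```

```text
top [ 0.61594736 -0.0052718   0.09262031] 0.06399802322708181 487 (array([ 0.61238631, -0.00548706]), array([ 0.61400952, -0.00541271]), [21, 98], np.float64(-174.7157689405754))
scene [ 0.62578609 -0.00821344 -0.03678702] 0.4519632414369257 250 (array([ 0.62244518, -0.00567385]), array([ 0.62323309, -0.00282618]), [32, 81], np.float64(-175.73490560086037))
```

```bash
p="python3 -m pendant"
$p '[1,0.4,0.5,0,-0.008,1,0.73,0.96,0,-0.017,1,0.73,0.96,0,-0.017,1,0.73,0.96,0,-0.017]' >/dev/null
$p '[1,0.4,0.5,0,0,1,0.73,0.96,0,0,1,0.73,0.96,0,0,1,0.73,0.96,0,0,1,0.73,0.96,0,0]'
python3 - <<'E'
from held import *
s=arm.sense(); print(s["tool_pos"])
held("punch_medium",.082,.017,s["tool_pos"][2]-.0056,np.array([.6095,.0449,np.radians(5.9)]))
E
```

```text
t: 13.75
tool_pos: [0.6077, 0.044, 0.1036]
orientation: [[0.995, 0.103, -0.003], [0.103, -0.995, -0.001], [-0.003, 0.001, -1.0]]
ft_force: [0.3, -1.7, -1.1]
opening: 0.174
grasp_force: 59.1
[0.6077156  0.04397488 0.10360263]
punch_medium scene fit [0.611  0.0435] 10.6 iou loss 0.371 dev along/across 1.3 -1.5
```

```bash
p="python3 -m pendant"
$p '[1,0,0.005,-0.3,0,1,0,0.005,-0.6,0,1,0,0.005,-0.6,0,1,0,0.005,-0.6,0]' | grep -E "tool|ft"
$p '[1,0,0,-0.1,0,1,0,0,-0.15,0,1,0,0,-0.2,0,1,0,0,-0.24,0,1,0,0,-0.24,0,1,0,0,-0.24,0]'| grep -E "tool|ft"
```

```text
tool_pos: [0.6083, 0.0441, 0.0452]
ft_force: [-0.1, 0.9, -0.9]
tool_pos: [0.6089, 0.0455, 0.0211]
ft_force: [-0.3, 0.2, -2.2]
```

```bash
p="python3 -m pendant"
$p '[1,0,0,-0.02,0,1,0,0,-0.04,0,1,0,0,-0.04,0,1,0,0,-0.04,0]' | grep -E "tool|ft"
$p '[1,0,0,-0.012,0,1,0,0,-0.012,0,1,0,0,-0.012,0]'| grep -E "tool|ft"
$p '[1,0,0,-0.01,0,1,0,0,-0.01,0,1,0,0,-0.01,0]'| grep -E "tool|ft"
```

```text
tool_pos: [0.6089, 0.0454, 0.017]
ft_force: [-0.8, -0.5, -1.2]
tool_pos: [0.6089, 0.0454, 0.0159]
ft_force: [0.2, -0.3, -2.2]
tool_pos: [0.6091, 0.0454, 0.0156]
ft_force: [-2.4, -0.4, 4.4]
```

Contact comes at the expected height, so I'll release, retreat and go to the short punch.

```bash
p="python3 -m pendant"
$p '[0.75,0,0,0,0,0.65,0,0,0,0,0.6,0,0,0,0,0.6,0,0,0,0,0.6,0,0,0,0]' | grep -E "ft_f|open|grasp"
$p '[0.6,0,0,0.1,0,0.6,0,0,0.5,0,0.6,0,0,1,0,0.6,0,0,1,0]' | grep -E "ft_f|t:|tool"
python3 - <<'E'
from h import *
s=arm.sense(); o=s["orientation"]; y=np.degrees(np.arctan2(o[1][0],o[0][0])); d=np.array([.4454,.0285])-s["tool_pos"][:2]; print("shift",d,"turn",((-13.3-y)/180).round(4))
E
```

```text
ft_force: [0.6, 1.3, 0.8]
opening: 0.396
grasp_force: 0.0
t: 16.75
tool_pos: [0.6129, 0.0464, 0.1222]
ft_force: [0.5, 0.2, 0.5]
shift [-0.16747008 -0.01786792] turn -0.1066
```

```bash
p="python3 -m pendant"
$p '[0.6,-0.4,-0.04,0.1,-0.04,0.6,-0.82,-0.08,0.1,-0.08,0.6,-0.82,-0.08,0.1,-0.1066,0.6,-0.82,-0.08,0.1,-0.1066]' >/dev/null
$p '[0.6,-0.4,-0.04,0,0,0.6,-0.83,-0.08,0,0,0.6,-0.83,-0.08,0,0,0.6,-0.83,-0.08,0,0,0.6,-0.83,-0.08,0,0]'
python3 - <<'E'
from fit import *
im=arm.get_image("scene"); arm.get_image("top")
cv2.imwrite("pics/s3.png",cv2.resize(im[130:330,220:460],None,fx=3,fy=3,interpolation=cv2.INTER_CUBIC))
for n in("top","scene"):
    m=best(n,"punch_short",(.4454,.0285),.007); 
    if m is not None: print(n,m.sum(),fit([(n,m)],punch(.066,.014),(.4454,.0285,-.23)))
m=best("top","punch_medium",(.6095,.0449),.02)
if m is not None: print(m.sum(),fit([("top",m)],[h+[0,0,.01] for h in punch(.082,.017)],(.6095,.0449,.103)))
E
```

```text
t: 17.65
tool_pos: [0.4462, 0.0298, 0.1253]
orientation: [[0.973, -0.229, 0.003], [-0.229, -0.973, 0.001], [0.002, -0.001, -1.0]]
ft_force: [-1.4, -0.6, -0.3]
opening: 0.403
grasp_force: 0.0
scene 205 (array([ 0.44728262,  0.02662337, -0.30947504]), np.float64(0.2222222222222222))
334 (array([0.60995244, 0.04520862, 0.10046622]), np.float64(0.08871108018785878))
```

View pics/s3.png

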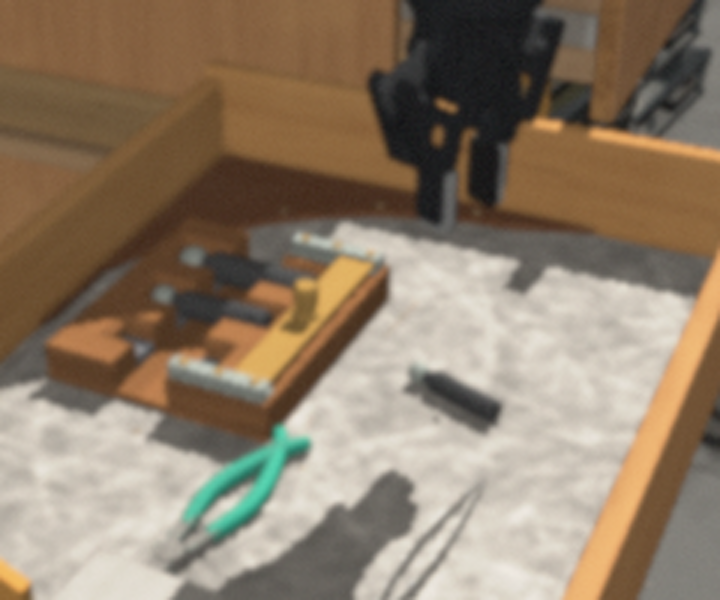

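Long and medium sit in their recesses (balls at crop 192,257 and 163,295). The short punch still lies free at (455,393), so I'll take it next.

```bash
p="python3 -m pendant"
$p '[0.6,0,0,-0.4,0,0.6,0,0,-0.8,0,0.6,0,0,-1,0,0.6,0,0,-1,0,0.6,0,0,-1,0]' | grep -E "tool|ft"
$p '[0.6,0,0,-0.1,0,0.6,0,0,-0.18,0,0.6,0,0,-0.21,0,0.6,0,0,-0.21,0]' | grep -E "tool|ft"
$p '[1,0,0,0,0,1,0,0,0,0,1,0,0,0,0,1,0,0,0,0,1,0,0,0,0,1,0,0,0,0,1,0,0,0,0]'
$p '[1,0,0,0.1,0,1,0,0,0.5,0,1,0,0,1,0,1,0,0,1,0,1,0,0,1,0]' | grep -E "tool|ft|open|gras"
```

```text
tool_pos: [0.4441, 0.0296, 0.025]
ft_force: [1.2, -0.6, 0.1]
tool_pos: [0.4438, 0.0294, 0.0037]
ft_force: [-0.9, -0.6, 0.3]
t: 19.5
tool_pos: [0.4441, 0.0294, 0.0043]
orientation: [[0.973, -0.23, 0.001], [-0.23, -0.973, 0.0], [0.001, -0.0, -1.0]]
ft_force: [-1.7, 0.0, 5.4]
opening: 0.138
grasp_force: 58.9
tool_pos: [0.4447, 0.0293, 0.1054]
ft_force: [-0.1, 0.2, -1.3]
opening: 0.14
grasp_force: 58.8
```

```bash
p="python3 -m pendant"
$p '[1,0.4,0.16,0,0.04,1,0.8,0.32,0,0.08,1,0.8,0.32,0,0.1066,1,0.8,0.32,0,0.1066]' | grep -E "tool|ft"
$p '[1,0.4,0.16,0,0,1,0.79,0.33,0,0,1,0.79,0.33,0,0,1,0.79,0.33,0,0,1,0.79,0.33,0,0]'
python3 - <<'E'
from held import *
s=arm.sense(); print(s["tool_pos"])
held("punch_short",.066,.014,s["tool_pos"][2]-.0043,np.array([.6044,.0946,np.radians(5.9)]))
E
```

```text
tool_pos: [0.5234, 0.0617, 0.1021]
ft_force: [-0.2, -0.2, -1.4]
t: 20.9
tool_pos: [0.6011, 0.0935, 0.1029]
orientation: [[0.995, 0.101, -0.003], [0.101, -0.995, -0.001], [-0.003, 0.001, -1.0]]
ft_force: [0.2, 0.3, -0.5]
opening: 0.134
grasp_force: 58.8
[0.60108197 0.09352274 0.10292769]
punch_short scene fit [0.6042 0.0926] 9.7 iou loss 0.457 dev along/across -0.5 -2.0
```

```bash
p="python3 -m pendant"
$p '[1,0,0.007,-0.3,0,1,0,0.007,-0.6,0,1,0,0.007,-0.6,0,1,0,0.007,-0.6,0]' | grep -E "tool|ft"
$p '[1,0,0,-0.1,0,1,0,0,-0.15,0,1,0,0,-0.2,0,1,0,0,-0.23,0,1,0,0,-0.23,0,1,0,0,-0.23,0]'| grep -E "tool|ft"
```

```text
tool_pos: [0.6024, 0.0948, 0.0442]
ft_force: [0.3, 0.3, -0.8]
tool_pos: [0.603, 0.0952, 0.0209]
ft_force: [-0.4, 0.2, -1.6]
```

```bash
p="python3 -m pendant"
$p '[1,0,0,-0.02,0,1,0,0,-0.025,0,1,0,0,-0.025,0,1,0,0,-0.025,0]' | grep -E "tool|ft"
$p '[1,0,0,-0.01,0,1,0,0,-0.01,0,1,0,0,-0.01,0]'| grep -E "tool|ft"
$p '[1,0,0,-0.008,0,1,0,0,-0.008,0,1,0,0,-0.008,0]'| grep -E "tool|ft"
```

```text
tool_pos: [0.6029, 0.0952, 0.0184]
ft_force: [-0.1, -0.3, -1.5]
tool_pos: [0.603, 0.0952, 0.0174]
ft_force: [1.2, 0.1, 0.4]
tool_pos: [0.6031, 0.0952, 0.0172]
ft_force: [-1.3, -0.9, 6.3]
```

```bash
p="python3 -m pendant"
$p '[0.78,0,0,0,0,0.7,0,0,0,0,0.62,0,0,0,0,0.62,0,0,0,0,0.62,0,0,0,0]' | grep -E "ft_f|open|grasp"
$p '[0.62,0,0,0.1,0,0.62,0,0,0.5,0,0.62,0,0,1,0,0.62,0,0,1,0]' | grep -E "ft_f|t:|tool"
$p '[0.5,-0.5,-0.3,0,0,0.5,-1,-0.6,0,0,0.5,-1,-0.6,0,0,0.5,-1,-0.6,0,0]' >/dev/null
$p '[0.5,-0.4,-0.2,0,0,0.5,-0.6,-0.5,0,0,0.5,-0.6,-0.5,0,0,0.5,-0.6,-0.5,0,0]' |grep -E "t:|tool"
python3 - <<'E'
from h import *
im=arm.get_image("top"); cv2.imwrite("pics/t4.png",cv2.resize(im[150:260,285:415],None,fx=6,fy=5.4,interpolation=cv2.INTER_CUBIC)[:600,:800])
E
```

```text
ft_force: [-0.3, -0.2, 0.6]
opening: 0.38
grasp_force: 0.0
t: 23.9
tool_pos: [0.6068, 0.0964, 0.1239]
ft_force: [0.8, 0.3, 0.0]
t: 24.7
tool_pos: [0.4443, -0.0149, 0.1171]
```

View pics/t4.png

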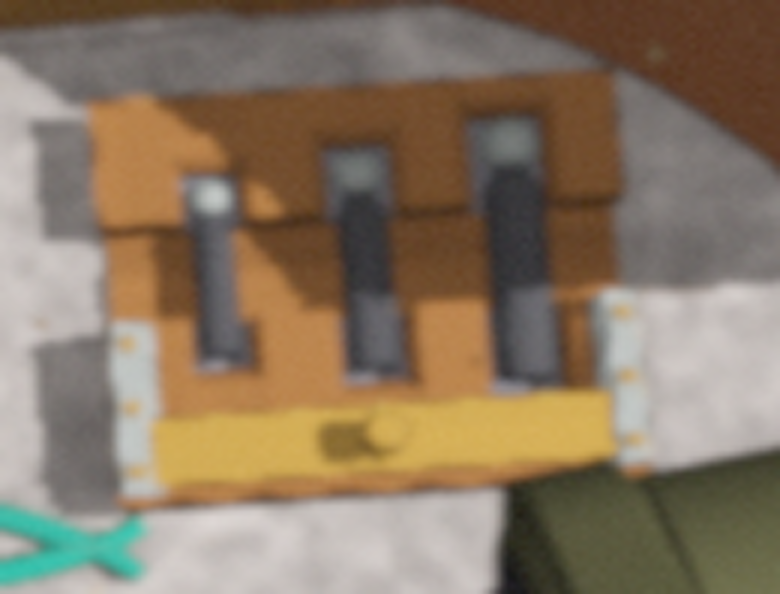

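All three are seated with ball heads at the far end (crop 213,195; 358,172; 510,145). The knob's top is at crop (388,430), which is image (349.7,229.6).

Run:
```python
from h import *
k=back("top",[[349.7,229.6]],.052)[0]; s=arm.sense(); print(k, k-s["tool_pos"])
```

```text
[0.54123429 0.03734862 0.052     ] [ 0.09655705  0.05148296 -0.06506418]
```

```bash
p="python3 -m pendant"
$p '[0.5,0.5,0.26,0,0,0.5,0.98,0.525,0,0,0.5,0.98,0.525,0,0,0.5,0.98,0.525,0,0]' |grep -E "tool|open"
$p '[0.5,0,0,-0.3,0,0.5,0,0,-0.6,0,0.5,0,0,-0.72,0,0.5,0,0,-0.76,0,0.5,0,0,-0.76,0]' |grep -E "tool|ft"
$p '[1,0,0,0,0,1,0,0,0,0,1,0,0,0,0,1,0,0,0,0,1,0,0,0,0,1,0,0,0,0,1,0,0,0,0]'
```

```text
tool_pos: [0.5432, 0.0408, 0.1162]
opening: 0.499
tool_pos: [0.5408, 0.0376, 0.0408]
ft_force: [0.4, -0.5, 0.6]
t: 26.35
tool_pos: [0.5418, 0.0387, 0.042]
orientation: [[0.995, 0.103, 0.003], [0.103, -0.995, 0.001], [0.003, -0.001, -1.0]]
ft_force: [-1.7, 4.4, 6.9]
opening: 0.146
grasp_force: 58.6
```

```bash
p="python3 -m pendant"
$p '[1,0.03,0.003,0,0,1,0.06,0.006,0,0,1,0.09,0.009,0,0,1,0.12,0.012,0,0,1,0.16,0.016,0,0,1,0.18,0.019,0,0]' |grep -E "tool|ft|open"
$p '[1,0.03,0.003,0,0,1,0.06,0.006,0,0,1,0.09,0.009,0,0,1,0.12,0.012,0,0,1,0.15,0.015,0,0,1,0.15,0.015,0,0]' |grep -E "tool|ft|open"
```

```text
tool_pos: [0.5599, 0.0406, 0.042]
ft_force: [-1.6, 2.7, 7.2]
opening: 0.147
tool_pos: [0.5752, 0.0421, 0.042]
ft_force: [0.3, 2.2, 5.7]
opening: 0.142
```

Sliding freely, with 33.6 mm covered. I'll take the last few mm to the stop in small steps.

```bash
p="python3 -m pendant"
$p '[1,0.01,0.001,0,0,1,0.02,0.002,0,0,1,0.02,0.002,0,0,1,0.02,0.002,0,0]' |grep -E "tool|ft"
$p '[1,0.01,0.001,0,0,1,0.01,0.001,0,0,1,0.01,0.001,0,0]' |grep -E "tool|ft"
$p '[1,0.01,0.001,0,0,1,0.01,0.001,0,0,1,0.01,0.001,0,0]' |grep -E "tool|ft"
```

```text
tool_pos: [0.5764, 0.0422, 0.042]
ft_force: [-2.2, 2.3, 6.3]
tool_pos: [0.5764, 0.0422, 0.042]
ft_force: [-5.0, 3.5, 9.7]
tool_pos: [0.5765, 0.0422, 0.0419]
ft_force: [-7.6, 2.7, 12.6]
```

```bash
p="python3 -m pendant"
$p '[1,0.02,0.002,0,0,1,0.04,0.004,0,0,1,0.04,0.004,0,0,1,0.04,0.004,0,0]' |grep -E "tool|ft"
python3 - <<'E'
from fit import *
im=arm.get_image("top"); arm.get_image("scene")
for n in("top","scene"):
    m=best(n,"keeper",(.577,.042),.031)
    if m is not None:
        x,f=fit([(n,m)],KE,(.645,.0485,.103)); d=x[:2]-[.6095,.0449]; print(n,x,f,"travel",d@[.9947,.1028])
E
```

```text
tool_pos: [0.5766, 0.0422, 0.0418]
ft_force: [-17.5, 1.4, 22.8]
scene [0.64675103 0.0429808  0.09185231] 0.19494225408203902 travel 0.036856304142660966
```

```bash
p="python3 -m pendant"
$p '[1,-0.05,-0.005,0,0,1,-0.06,-0.006,0,0,0.8,-0.06,-0.006,0,0,0.5,-0.06,-0.006,0,0,0.5,-0.06,-0.006,0,0,0.5,-0.06,-0.006,0,0,0.5,-0.06,-0.006,0,0]' |grep -E "tool|ft|open"
$p '[0.5,0,0,0.3,0,0.5,0,0,0.8,0,0.5,0,0,1,0,0.5,0,0,1,0]' |grep -E "tool|ft"
$p '[0.5,-0.5,-0.4,0,0,0.5,-1,-0.8,0,0,0.5,-1,-0.8,0,0,0.5,-1,-0.8,0,0]' >/dev/null
$p '[0.5,-0.3,-0.5,0,0,0.5,-0.3,-1,0,0,0.5,-0.3,-1,0,0,0.5,-0.3,-1,0,0]' |grep -E "t:|tool"
python3 - <<'E'
from fit import *
im=arm.get_image("top"); arm.get_image("scene"); cv2.imwrite("pics/t5.png",cv2.resize(im[150:260,285:415],None,fx=6,fy=5.4,interpolation=cv2.INTER_CUBIC)[:600,:800])
for n in("top","scene"):
    m=best(n,"keeper",(.577,.042),.031)
    if m is not None:
        x,f=fit([(n,m)],KE,(.645,.0485,.103)); d=x[:2]-([.6094,.0467] if n=="top" else [.6124,.0415]); print(n,x,f,"travel",d@[.9947,.1028])
E
```

```text
tool_pos: [0.576, 0.0411, 0.0405]
ft_force: [-0.2, -0.4, 0.0]
opening: 0.501
tool_pos: [0.5779, 0.0415, 0.144]
ft_force: [0.7, -0.2, -0.0]
t: 31.05
tool_pos: [0.446, -0.1403, 0.1399]
top [0.6441469  0.05049963 0.10520035] 0.10955090182786587 travel 0.03495333922924865
scene [0.64701741 0.0434474  0.11322032] 0.17307133868938152 travel 0.034634132082375126
```

View pics/t5.png

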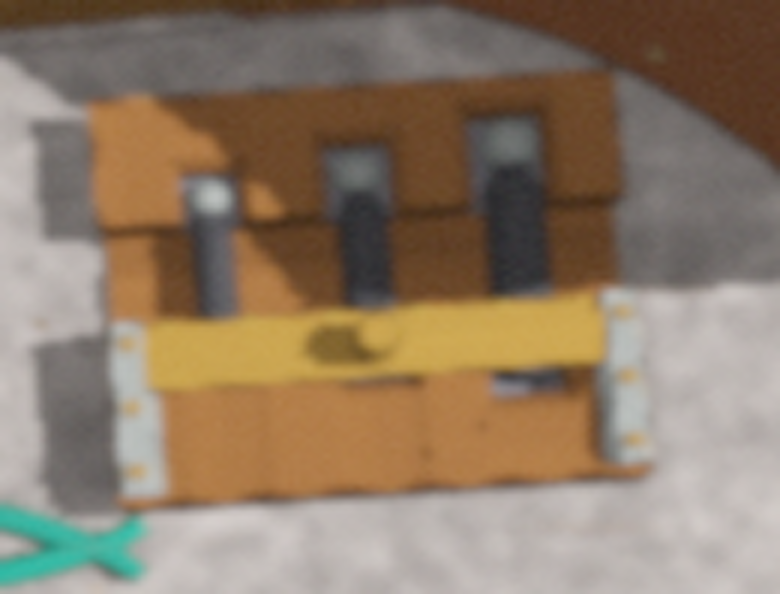

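All three punches are under the bar, but gentle unloading while still gripping may have drawn the keeper back slightly (travel about 35 mm of 36). I'll push it once more from behind with shut fingers, which cannot pull it back.

```bash
p="python3 -m pendant"
$p '[1,0.2,0.5,0,0,1,0.4,0.9,0,0,1,0.4,0.9,0,0,1,0.4,0.9,0,0]' >/dev/null
$p '[1,0.3,0.4,0,0,1,0.56,0.87,0,0,1,0.56,0.87,0,0,1,0.56,0.87,0,0,1,0.56,0.87,0,0]' |grep -E "tool|open"
$p '[1,0,0,-0.3,0,1,0,0,-0.6,0,1,0,0,-0.9,0,1,0,0,-0.98,0,1,0,0,-0.98,0,1,0,0,-0.98,0]' |grep -E "tool|ft|open"
```

```text
tool_pos: [0.541, 0.0367, 0.1402]
opening: -0.005
tool_pos: [0.5424, 0.0376, 0.0437]
ft_force: [-0.2, -0.1, -0.4]
opening: 0.003
```

```bash
p="python3 -m pendant"
$p '[1,0.03,0.003,0,0,1,0.06,0.006,0,0,1,0.09,0.009,0,0,1,0.12,0.012,0,0,1,0.14,0.014,0,0,1,0.14,0.014,0,0]' |grep -E "tool|ft"
$p '[1,0.01,0.001,0,0,1,0.02,0.002,0,0,1,0.03,0.003,0,0,1,0.03,0.003,0,0]' |grep -E "tool|ft"
$p '[1,0.01,0.001,0,0,1,0.02,0.002,0,0,1,0.03,0.003,0,0,1,0.03,0.003,0,0]' |grep -E "tool|ft"
```

```text
tool_pos: [0.5563, 0.0397, 0.0425]
ft_force: [-0.3, -0.4, -0.2]
tool_pos: [0.5586, 0.0399, 0.0425]
ft_force: [-2.2, -0.2, 0.4]
tool_pos: [0.5588, 0.0399, 0.0422]
ft_force: [-8.5, -0.5, 6.9]
```

```bash
p="python3 -m pendant"
$p '[1,0.02,0.002,0,0,1,0.03,0.003,0,0,1,0.03,0.003,0,0]' |grep -E "tool|ft"
$p '[1,-0.1,-0.01,0,0,1,-0.2,-0.02,0,0,1,-0.25,-0.025,0,0,1,-0.25,-0.025,0,0]' |grep -E "tool|ft"
$p '[1,0,0,0.4,0,1,0,0,0.8,0,1,0,0,1,0,1,0,0,1,0]' |grep -E "tool|ft"
$p '[1,-0.3,-0.4,0,0,1,-0.5,-0.9,0,0,1,-0.5,-1,0,0,1,-0.5,-1,0,0]' >/dev/null
$p '[1,-0.3,-0.4,0,0,1,-0.5,-0.9,0,0,1,-0.5,-1,0,0,1,-0.5,-1,0,0]' |grep -E "t:|tool"
python3 - <<'E'
from fit import *
im=arm.get_image("top"); arm.get_image("scene"); cv2.imwrite("pics/t6.png",cv2.resize(im[130:330,150:490],None,fx=2.3,fy=2.3,interpolation=cv2.INTER_CUBIC)[:600,:800])
for n in("top","scene"):
    m=best(n,"keeper",(.577,.042),.031)
    if m is not None:
        x,f=fit([(n,m)],KE,(.645,.0485,.103)); d=x[:2]-([.6094,.0467] if n=="top" else [.6124,.0415]); print(n,x,f,"travel",d@[.9947,.1028])
E
```

```text
tool_pos: [0.5589, 0.0399, 0.0418]
ft_force: [-16.6, -0.9, 11.2]
tool_pos: [0.5396, 0.0379, 0.0428]
ft_force: [0.5, 0.5, -0.1]
tool_pos: [0.5425, 0.0384, 0.1459]
ft_force: [0.2, 0.2, 0.3]
t: 36.05
tool_pos: [0.4403, -0.1634, 0.1422]
top [0.64433983 0.05162221 0.1105405 ] 0.09859791949344188 travel 0.0352606527707248
scene [0.64741798 0.04505951 0.12630713] 0.1269278666538941 travel 0.03519830459905489
```

View pics/t6.png

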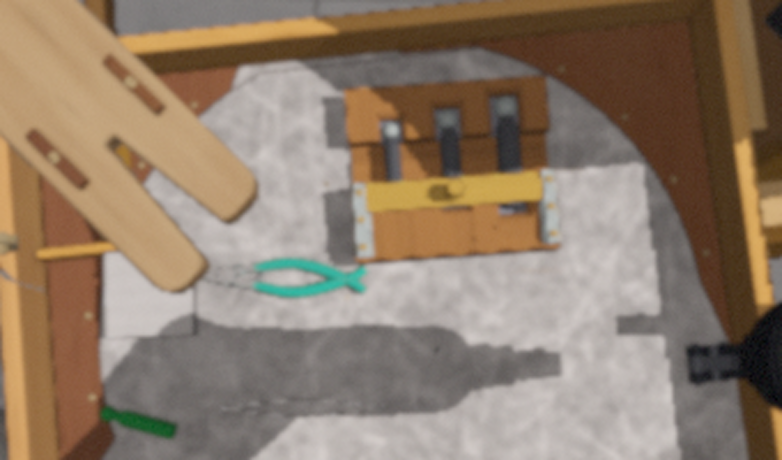

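The keeper is across all three shanks and stopped hard at about 17 N. The pliers (crop 310,278), the bench block and the green look-alike (138,420) haven't moved, and the gripper is clear. Handing in.

```bash
python3 -c "
from bench import arm
print(arm.sign_off())"
```

```text
the job is handed in; nothing more can be done
None
```

I laid all three punches down in their own recesses, ball heads away from the keeper, then slid the keeper to a hard stop across the shanks. Its travel measured about 35 mm against the nominal 36 mm. The other tools were left alone, and the job was handed in at about 36 s.

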